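Load the spin-dryer basket and press it home on its drive

TASK

Two washed finger-bone models lie on the table: drop both into the round metal basket while it stands on the table. Then take the basket by its handle, set it over the spin dryer's drive, turn it until its splines mesh, and push it fully home against the spring pin. Finish while still holding it pressed down there, with both bones in it and the vertebra, skull cap and jar left alone.

Things in the scene. Friction and masses are not known exactly. Their poses are not given: they have to be found in the camera images.
- bone_a: one finger-bone teaching model in ivory plastic, about 18 g, lying on the table: a round shaft 10 mm thick with two knobbly ends, 57 mm long in all (along its x axis), ends 21 mm wide and 13 mm high; the plain shaft between the ends is 31 mm long, its centre line 6.5 mm above the table. Origin: centre of the underside.
- bone_b: the other, identical finger-bone teaching model in ivory plastic, about 18 g, lying on the table: a round shaft 10 mm thick with two knobbly ends, 57 mm long in all (along its x axis), ends 21 mm wide and 13 mm high; the plain shaft between the ends is 31 mm long, its centre line 6.5 mm above the table. Origin: centre of the underside.
- basket: loose aluminium spin basket, about 0.28 kg, on the table. Origin: centre of its underside, z up. Round wall 140 mm across, 40 mm high, 2.5 mm thick with two rows of dark holes; floor 3 mm thick. A round hub 44 mm across, 30 mm high, fills its middle: bones go in the ring-shaped space between radius 22 and 67 mm. Above the hub: stem 16 mm thick and handle.
- handle (a point): centre of the basket's handle, with the basket's axes, 82 mm above its origin: a grey bar 50 mm long along x, 14 mm thick along y, 24 mm high, on the stem.
- socket (a point): centre of the mouth of the basket's socket, at the basket's origin: cross-shaped, open below, 22 mm deep into the hub; two slots 9.5 mm wide, 36 mm from end to end, one along the basket's x axis (the handle bar) and one along y, so it fits the drive at every quarter turn.
- dryer: bench spin dryer, fixed: a low round white machine, 200 mm across, its top 45 mm above the table. Origin: centre of its underside, z up; the drive stands in the middle of its top and does not turn. Two upright crossed steel blades, 7 mm wide, 30 mm from end to end, 16 mm high with rounded tops, stand on the drive's shoulder, one along the dryer's x axis and one along y.
- shoulder (a point): centre of the drive's steel shoulder disc, 60 mm across, its top 57 mm above the table; dryer's axes. The basket is fully home when its underside lies on this face with its slots over the blades; with the slots not over the blades it rests 16 mm higher.
- pin (a joint): round-tipped brass spring pin, 11 mm thick, in the middle of the blades, tip 28 mm above the shoulder. Value: m pressed down, 0 when free. It enters the socket first and centres it; with splines meshed it meets the socket's ceiling 6 mm above home, resists with 6 N there and 9 N at home (value 0.006). That exceeds the loaded basket's weight: let go, the basket rises 6 mm.
- skullcap: bystander: ivory skull cap, an open bowl 144 mm wide and 55 mm high, on the table. Origin: centre of the underside.
- jar: bystander: clear closed jar 64 mm wide, 80 mm high, on the table. Origin: centre of the underside.
- vertebra: bystander: ivory vertebra model, about 106 mm long, 80 mm wide, 27 mm high, on the table. Origin: under the middle of its round body.
There are look-alikes about, which are no part of the job. Leave any orange or purple look-alike of the basket alone.

How it is judged:
On the way, in this order (a step that is already met when the one before it is completed fails the run):
1. both bones lie in the basket while it stands on the table (horizontal distance between each of bone_a, bone_b and basket below 0.064 m and z of bone_a in the frame of basket between -0.003 and 0.034 m and z of bone_b in the frame of basket between -0.003 and 0.034 m and height (world z) of basket below 0.01 m), for 0.2 s.
2. the basket has been lifted off the table with the bones in it (horizontal distance between each of bone_a, bone_b and basket below 0.064 m and z of bone_a in the frame of basket between -0.003 and 0.034 m and z of bone_b in the frame of basket between -0.003 and 0.034 m and height (world z) of basket above 0.065 m), for 0.1 s.
3. the basket's splines have meshed with the drive (z of basket in the frame of shoulder below 0.01 m and horizontal distance between basket and shoulder below 0.006 m and (angle between the x axis of basket and the x axis of dryer, either way round below 0.14 rad or angle between the x axis of basket and the y axis of dryer, either way round below 0.14 rad)), for 0.1 s.
At the end, for the whole second after the job is handed in: Both bones in the basket; basket meshed on the drive (within 0.14 rad of a quarter-turn fit, centred to 4 mm, upright to 0.06 rad), underside under 2.5 mm above the shoulder, pin pressed over 4 mm, fingers still holding or pressing it (over 2 N), at rest, through the last second (horizontal distance between each of bone_a, bone_b and basket below 0.064 m and z of bone_a in the frame of basket between -0.003 and 0.034 m and z of bone_b in the frame of basket between -0.003 and 0.034 m and z of basket in the frame of shoulder below 0.0025 m and horizontal distance between basket and shoulder below 0.004 m and (angle between the x axis of basket and the x axis of dryer, either way round below 0.14 rad or angle between the x axis of basket and the y axis of dryer, either way round below 0.14 rad) and value of joint pin above 0.004 m and angle between basket's own z axis and vertical below 0.06 rad and contact force between the fingers and basket above 2 N and linear speed of basket below 0.02 m/s); the arm keeps its last pose, push and grip.
It fails at once if the skull cap is pushed more than 30 mm (distance of skullcap from where it was at the start of the episode above 0.03 m).
It fails at once if the jar is pushed more than 30 mm (distance of jar from where it was at the start of the episode above 0.03 m).
It fails at once if the vertebra is pushed more than 30 mm (distance of vertebra from where it was at the start of the episode above 0.03 m).
It fails at once if the basket is tipped over (more than 0.6 rad) (angle between basket's own z axis and vertical above 0.6 rad).
It also fails if it takes over 72 s, if anything falls off the work surface, if the arm or the gripper's body presses on something with over 40 N, if the wrist force passes 120 N, or if a joint passes its speed limit or range.

ROBOT

A 7-joint arm with a two-finger parallel gripper is mounted at the origin on the work surface. World frame = base frame: x ahead of the robot, y to its left, z up, the work surface at z = 0. Lengths are in m, angles in rad, forces in N, time in s.
With the tool pointing down it reaches from about 0.425 to 0.95 m from the base axis. Payload 4.7 kg.
Tool frame: the origin (TCP) lies at the very end of the fingers, on their centre line; the grasp point (between the pads) lies 19 mm behind it (ctrl.grip_depth is the distance from the TCP to the grasp point, in m); z points along the fingers, y is the direction in which the jaws open and shut (so a half turn about z gives the same grasp; the last joint's range is limited). The gripper opens to 85 mm and grips with 20 to 120 N. Pads are 22 mm wide; open, the fingers measure 114 mm over their backs; the gripper's body (76 mm by 85 mm) begins 54 mm behind the grasp point. The pads swing forward as they close: fully open they stand 13 mm farther back than shut.
Start: joints at [-1.195, 0.469, -0.049, 1.532, 0.024, 1.141, -0.082], TCP at [0.266, 0.62, 0.231] pointing down, gripper open.
Joint ranges: [-2.59, 2.59], [-0.33, 1.99], [-1.39, 1.29], [0.1, 2.45], [-1.04, 4.18], [0.21, 1.99], [-2.66, 2.66]. Speed limits (rad/s): [2.57, 2.57, 3.14, 3.14, 3.14, 3.14, 3.14].

INTERFACE

Orientations are given as a unit quaternion [w, x, y, z].
In Python, from workcell import ctrl, read_camera gives the robot as it stands.
- The arm moves only by the tool carry_out, never from a script. Its argument "rows" is a list of rows, each a list of 3 entries, a list of its own where there are three numbers: the turn, a rotation vector about the tool's x, y, z in degrees, then the shift along the tool's x, y, z in cm, then the closure in counts, from 0 (fully open) to 255 (shut). A call has 1 to 8 rows; each row shifts and turns the commanded pose from where the row before left it, along the tool's axes as they then stand; what a row does not reach is not made up. A row lasts 1/10 s, in which the tool goes at most 50 mm and 8.59 degrees, less where a joint would pass 70% of its speed; a pose out of reach is approached as far as the arm can. A call with a gripper value outside its range is refused whole. The fingers move at their own pace and stop on an object; the grip force is fixed at half the most. Time passes only in rows, so rows that do not move let the fingers close. It gives the time, the measured TCP pose, the force and the opening at its end, in the units of the state.
- ctrl.observe(): the state, without advancing time (a new reading comes with each control period).
- read_camera(name): name is "side" or "top"; returns a dict with "color" (480x640x3 uint8, red, green, blue), "camera_matrix" (3x3 intrinsics, pixels), "position" and "attitude" of the camera in the world. Camera axes: x right, y up, looking along -z (the intrinsics and any distortion apply to the point x, -y, -z); pixel columns grow to the right and rows downward; lengths in m; the calibration is good to about 2 mm. A picture is of the moment at which its call begins. There is no depth.
- ctrl.sign_off(): hands the job in, once; it reports no verdict.
The state is a dict: "time": time; "joint_pos": joint angles; "qvel": joint speeds; "effort": joint torques, N m; "eef_pos": TCP position; "tcp_rot": TCP orientation; "force": force on the tool from outside, world axes, zero at the start; "wrist_torque": the same for the moment, N m; "grip_width": finger opening in m.
Only numpy, scipy, OpenCV 4.12 (cv2) and the standard library are available. Lean on these libraries where they do the work, as an engineer would, in place of code of your own. Each camera call takes 0.05 s, during which the arm holds its last target.

## Working session

There is one attempt and no reset: what is moved stays moved. The work goes in short steps, Python scripts to look and compute and a tool call to move; the robot and the scene stay as the last step left them, time stands still between calls to the robot, and variables do not carry over. Pictures are saved under pics/ and viewed, and the job is handed in when it is done.

Besides the shell and the picture viewer there is one more tool, called as a command line: name --argument value ..., lists and objects as JSON in quotes. carry_out: Moves the arm, as the interface text tells. Its arguments: {"type":"object","properties":{"rows":{"type":"array"}},"required":["rows"]}

```bash
ls; mkdir -p pics
python3 - <<'E'
from workcell import ctrl, read_camera
import cv2
for n in("side","top"):
    r=read_camera(n); cv2.imwrite(f"pics/{n}0.png",r["color"][:,:,::-1]); print(n,r["camera_matrix"],r["position"],r["attitude"],[k for k in r])
print(ctrl.observe(), ctrl.grip_depth)
E
```

```text
pics
side [[597.9339081    0.         311.35022901]
 [  0.         597.9339081  243.79151267]
 [  0.           0.           1.        ]] [0.45157959 1.00262791 0.89295986] [-0.04292381 -0.02931339  0.44727163  0.89288653] ['color', 'camera_matrix', 'position', 'attitude']
top [[439.70723429   0.         320.37130496]
 [  0.         439.70723429 240.68796913]
 [  0.           0.           1.        ]] [ 0.46820646 -0.04009948  0.94326193] [-0.70098686 -0.04457544  0.06562654  0.70874792] ['color', 'camera_matrix', 'position', 'attitude']
{'time': 0.1, 'joint_pos': array([-1.19488094,  0.46937933, -0.04857092,  1.5335759 ,  0.02411596,
        1.14101612, -0.08229053]), 'qvel': array([ 0.00076125, -0.00222904, -0.00237664, -0.00282121,  0.00046899,
        0.00090139,  0.00014217]), 'effort': array([ 7.67446345e-04, -5.11519110e+01, -4.70785447e-02, -2.38391340e+01,
        1.07229155e-02,  4.37292314e-03, -1.20275340e-05]), 'eef_pos': array([0.26564452, 0.61995381, 0.23035319]), 'tcp_rot': array([-1.36613029e-04,  2.01016747e-01,  9.79587395e-01, -8.85874586e-04]), 'force': array([-0.62523  ,  0.4105866, -0.007832 ]), 'wrist_torque': array([ 0.00010827, -0.04641187, -0.03810214]), 'grip_width': 0.08559106583721261} 0.0187
```

View pics/side0.png

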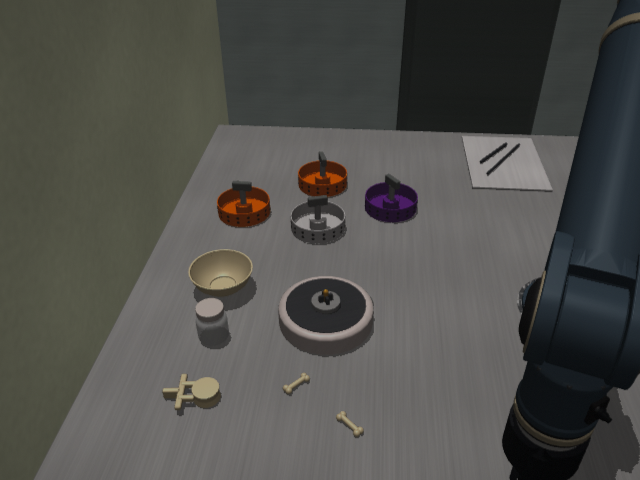

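View pics/top0.png

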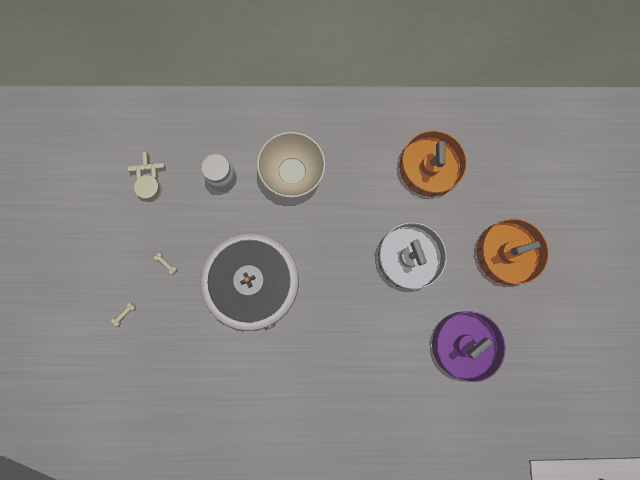

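```bash
cat > h.py <<'E'
import numpy as np, cv2
from scipy.spatial.transform import Rotation as R
from workcell import ctrl, read_camera
def q(a): return R.from_quat([a[1],a[2],a[3],a[0]])
def ray(c,u,v):
    K=c["camera_matrix"]; d=np.array([(u-K[0,2])/K[0,0],-(v-K[1,2])/K[1,1],-1.]); return np.array(c["position"]),q(c["attitude"]).apply(d)
def onplane(c,u,v,z):
    p,d=ray(c,u,v); return p+d*(z-p[2])/d[2]
def proj(c,P):
    K=c["camera_matrix"]; x=q(c["attitude"]).inv().apply(np.array(P)-c["position"]); return K[0,2]+K[0,0]*x[0]/-x[2], K[1,2]-K[1,1]*x[1]/-x[2]
def tri(c1,p1,c2,p2):
    a,d=ray(c1,*p1); b,e=ray(c2,*p2); d=d/np.linalg.norm(d); e=e/np.linalg.norm(e)
    s=np.linalg.lstsq(np.c_[d,-e],b-a,rcond=None)[0]; A=a+s[0]*d;B=b+s[1]*e
    return (A+B)/2,np.linalg.norm(A-B)
def save(im,name,box=None,s=1):
    if box: im=im[box[1]:box[3],box[0]:box[2]]
    cv2.imwrite("pics/"+name,cv2.resize(im[:,:,::-1],None,fx=s,fy=s,interpolation=cv2.INTER_CUBIC))
E
python3 - <<'E'
from h import *
S=read_camera("side");T=read_camera("top")
np.set_printoptions(precision=4,suppress=True)
for n,c,boxes in(("top",T,[(150,245,185,280),(105,295,142,332)]),("side",S,[(278,368,315,400),(330,405,368,440)])):
  for b in boxes:
    im=c["color"][b[1]:b[3],b[0]:b[2]].astype(int)
    m=((im[:,:,0]-im[:,:,2])>25)
    ys,xs=np.nonzero(m); 
    pts=np.array([onplane(c,x+b[0],y+b[1],0.0065)[:2] for x,y in zip(xs,ys)])
    (cx,cy),(w,h),a=cv2.minAreaRect(pts.astype(np.float32)*1000)
    e,V=np.linalg.eigh(np.cov(pts.T)); v=V[:,1]
    print(n,len(xs),pts.mean(0),"rect",cx,cy,w,h,"axis deg",np.degrees(np.arctan2(v[1],v[0]))%180)
save(T["color"],"bask.png",(370,210,460,300),6)
save(T["color"],"dry.png",(200,230,300,330),6)
save(S["color"],"dryS.png",(270,270,380,350),6)
save(S["color"],"baskS.png",(280,180,360,250),6)
E
```

```text
top 106 [0.5701 0.2617] rect 570.4779052734375 261.9645080566406 53.854068756103516 17.530502319335938 axis deg 46.61620674715853
top 122 [0.4646 0.3438] rect 464.566162109375 343.29071044921875 18.058486938476562 54.59576416015625 axis deg 135.78888904922968
side 161 [0.5705 0.2612] rect 570.1386108398438 260.5887145996094 54.77287292480469 19.10553741455078 axis deg 47.18009872440641
side 193 [0.465  0.3429] rect 465.217529296875 342.68670654296875 19.20363998413086 55.55741500854492 axis deg 136.51023130796062
```

View pics/bask.png

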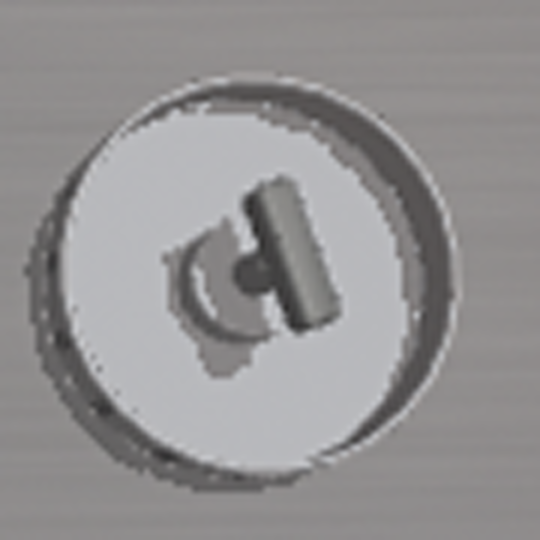

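View pics/dry.png

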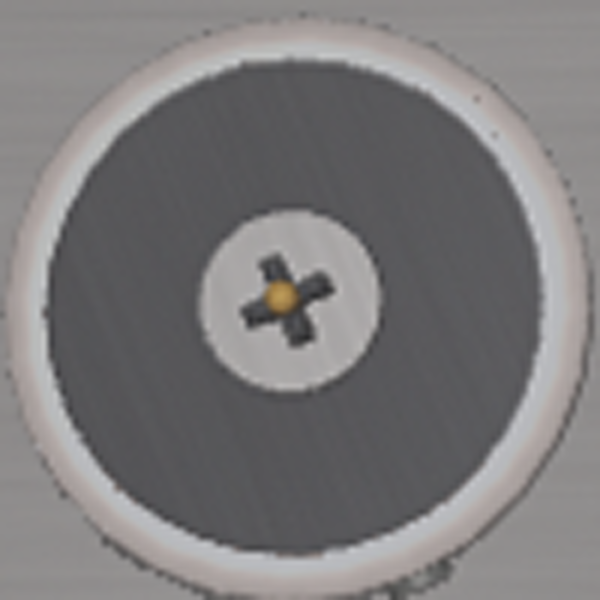

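View pics/dryS.png

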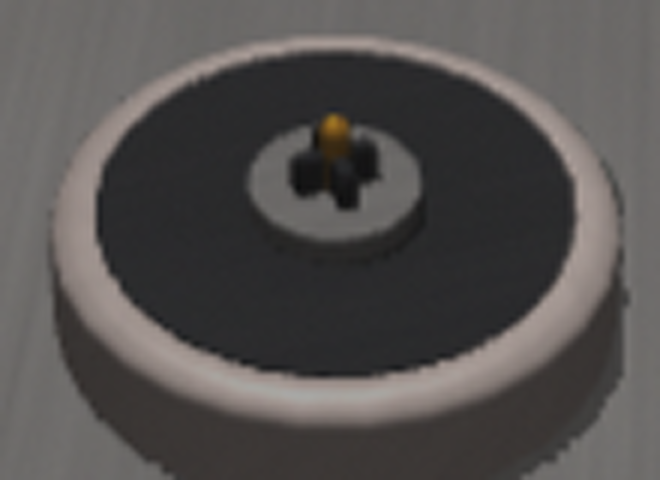

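View pics/baskS.png

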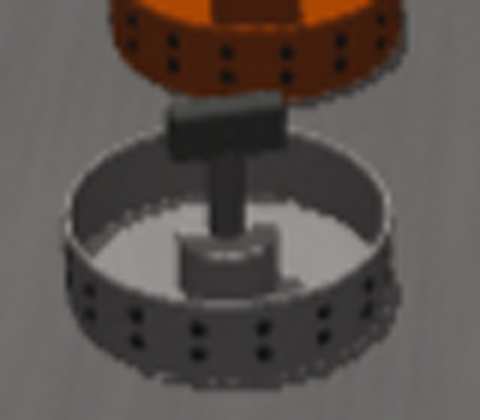

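Run:
```python
from h import *
np.set_printoptions(precision=4,suppress=True)
T=read_camera("top");S=read_camera("side")
# dryer disc & blades
im=T["color"].astype(int); g=im.sum(2)/3; sat=im[:,:,0]-im[:,:,2]
b=(225,255,272,305)
sub=g[b[1]:b[3],b[0]:b[2]]
m=(sub>125).astype(np.uint8)
cs,_=cv2.findContours(m,cv2.RETR_EXTERNAL,cv2.CHAIN_APPROX_NONE); c=max(cs,key=cv2.contourArea)
pts=np.array([onplane(T,p[0][0]+b[0],p[0][1]+b[1],0.057)[:2] for p in c]).astype(np.float32)*1000
(x,y),r=cv2.minEnclosingCircle(pts); print("disc",x,y,r,cv2.fitEllipse(pts))
def w(pxy,c,z,box,s=6): return onplane(c,box[0]+(pxy[0]+.5)/s-.5,box[1]+(pxy[1]+.5)/s-.5,z)
B=(200,230)
P=[w(p,T,0.073,B) for p in [(330,283),(245,318),(272,257),(301,342)]]
print("blades",P); 
for i,j in((0,1),(2,3)):
    d=P[i]-P[j]; print(np.linalg.norm(d),np.degrees(np.arctan2(d[1],d[0]))%90)
# dark mask of blades in full-res
dk=(sub<110)&(sat[b[1]:b[3],b[0]:b[2]]<25); 
hull=np.zeros_like(m); cv2.drawContours(hull,[c],-1,1,-1); hull=cv2.erode(hull,np.ones((3,3)))
ys,xs=np.nonzero(dk&(hull>0)); pp=np.array([onplane(T,x+b[0],y+b[1],.072)[:2] for x,y in zip(xs,ys)]); ctr=np.array([x,y])
pc=pp.mean(0); d=pp-pc; rr=np.hypot(*d.T); sel=rr>0.006
print("dark",pc,len(pp),"angle",np.degrees(np.angle((rr[sel]*np.exp(4j*np.arctan2(d[sel,1],d[sel,0]))).sum())/4)%90)
# pin tip
pt=[]
for c_,bb in((T,(235,265,262,295)),(S,(315,280,335,305))):
    q_=c_["color"][bb[1]:bb[3],bb[0]:bb[2]].astype(int); ys,xs=np.nonzero((q_[:,:,0]-q_[:,:,2])>50); pt.append((xs.mean()+bb[0],ys.mean()+bb[1]))
print("pin",pt,tri(T,pt[0],S,pt[1]), onplane(T,*pt[0],.083))
# basket
B=(370,210)
C=[w(p,T,0.094,B) for p in [(247,190),(290,178),(338,318),(300,333)]]
print("handle",np.mean(C,0)); 
for i,j in((1,2),(0,3)):
    d=C[i]-C[j]; print(np.linalg.norm(d),np.degrees(np.arctan2(d[1],d[0]))%180)
rim=[w(p,T,.04,B) for p in [(62,274),(461,274),(255,74),(262,474)]]; print("rim",rim,np.mean(rim,0))
# side basket handle bottom/top
BS=(280,180)
print("side handle", tri(T,proj(T,np.mean(C,0)),S,(280+(227+.5)/6-.5,180+(105)/6-.5)))
```

```text
disc 529.774169921875 79.17849731445312 30.032136917114258 ((529.804443359375, 78.94776153564453), (58.059871673583984, 58.35227584838867), 91.67019653320312)
blades [array([0.5342, 0.0636, 0.073 ]), array([0.523 , 0.0912, 0.073 ]), array([0.5429, 0.0827, 0.073 ]), array([0.515 , 0.0729, 0.073 ])]
0.029772667580806208 21.98676900872195
0.029616275089677093 19.353465215752614
dark [0.5279 0.0775] 89 angle 23.092890295218982
pin [(np.float64(246.3), np.float64(278.9)), (np.float64(325.5), np.float64(290.7142857142857))] (array([0.5295, 0.0788, 0.0803]), np.float64(0.00032751554606536465)) [0.5294 0.0784 0.083 ]
handle [ 0.5776 -0.2586  0.094 ]
0.048241724952185934 16.282116754413
0.04960761857567499 17.857373485131657
rim [array([ 0.5785, -0.1914,  0.04  ]), array([ 0.5771, -0.3308,  0.04  ]), array([ 0.6485, -0.2619,  0.04  ]), array([ 0.5087, -0.2579,  0.04  ])] [ 0.5782 -0.2605  0.04  ]
side handle (array([ 0.5779, -0.2591,  0.0922]), np.float64(0.000261964405788471))
```

Candidates: silver basket side (318,221)/top (411,257), against orange (244,205),(323,178) and purple (391,201) in the side view. The bones are at side (297,383) and (349,423). The vertebra at (195,390) is the only other ivory thing nearby. The crop confirms the silver basket with a grey bar handle. Bones, drive (.530,.079) and basket (.578,-.260) agree in both views to about 1–2 mm.

carry_out --rows '[[[0,0,7],[0,0,0],60],[[0,0,7],[0,0,0],60],[[0,0,7],[0,0,0],60],[[0,0,0],[-4.2,-0.75,1],60],[[0,0,0],[-4.2,-0.75,2],60],[[0,0,0],[-4.2,-0.75,2],60],[[0,0,0],[-4.2,-0.75,2],60],[[0,0,0],[-4.2,-0.75,2],60]]'

```text
time: 1.1
eef_pos: [0.391, 0.4459, 0.1409]
tcp_rot: [0.0, 0.376, 0.927, 0.0]
force: [1.1, 0.6, -0.5]
grip_width: 0.0653
```

carry_out --rows '[[[0,0,0],[-4.2,-0.75,2],60],[[0,0,0],[-4.2,-0.75,2],60],[[0,0,0],[-4.2,-0.75,2],60],[[0,0,0],[0,0,0],60],[[0,0,0],[0,0,0],60]]'

```text
time: 1.6
eef_pos: [0.4655, 0.3419, 0.0808]
tcp_rot: [-0.0, 0.378, 0.926, -0.0]
force: [-0.3, 0.5, -0.2]
grip_width: 0.0653
```

```bash
cat >> h.py <<'E'
def go(x,y,z,yaw):
    """print tool turn about z so that tool y is along yaw deg (mod 180), tilt fix, and shift in tool axes AFTER the turn"""
    s=ctrl.observe(); r=q(s["tcp_rot"]); p=s["eef_pos"]; M=r.as_matrix()
    cur=np.degrees(np.arctan2(M[1,1],M[0,1])); d=(yaw-cur+90)%180-90
    Y=np.array([np.cos(np.radians(yaw)),np.sin(np.radians(yaw)),0]); 
    if Y@M[:,1]<0: Y=-Y
    Z=np.array([0,0,-1.]); X=np.cross(Y,Z); G=np.c_[X,Y,Z]
    rv=np.degrees((r.inv()*R.from_matrix(G)).as_rotvec())
    print("t",round(s["time"],2),"pos",p.round(4),"yaw",round(cur,2),"turn",rv.round(2),"shift cm",(G.T@(np.array([x,y,z])-p)*100).round(2),"F",s["force"].round(1),"w",round(s["grip_width"],4),"j7",round(s["joint_pos"][6],2))
E
python3 -c "
from h import *
go(.465,.3428,.002,46)"
```

```text
t 1.6 pos [0.4655 0.3419 0.0808] yaw 45.63 turn [-0.06 -0.   -0.37] shift cm [0.09 0.03 7.88] F [-0.3  0.5 -0.2] w 0.0653 j7 0.14
```

carry_out --rows '[[[0,0,0],[0,0,3],60],[[0,0,0],[0.1,0,3],60],[[0,0,0],[0,0,1.8],100],[[0,0,0],[0,0,0],255],[[0,0,0],[0,0,0],255],[[0,0,0],[0,0,0],255],[[0,0,0],[0,0,0],255],[[0,0,0],[0,0,0],255]]'

```text
time: 2.4
eef_pos: [0.4648, 0.3453, 0.0048]
tcp_rot: [0.0, 0.376, 0.927, 0.002]
force: [-0.9, 1.3, 4.9]
grip_width: 0.0072
```

```bash
python3 -c "
from h import *
go(.465,.3428,.1,46)
S=read_camera('side');save(S['color'],'g1.png',(250,300,450,480),4)"
```

```text
t 2.4 pos [0.4648 0.3453 0.0048] yaw 45.83 turn [ 0.19 -0.02 -0.17] shift cm [-0.19 -0.17 -9.52] F [-0.9  1.3  4.9] w 0.0072 j7 0.15
```

View pics/g1.png

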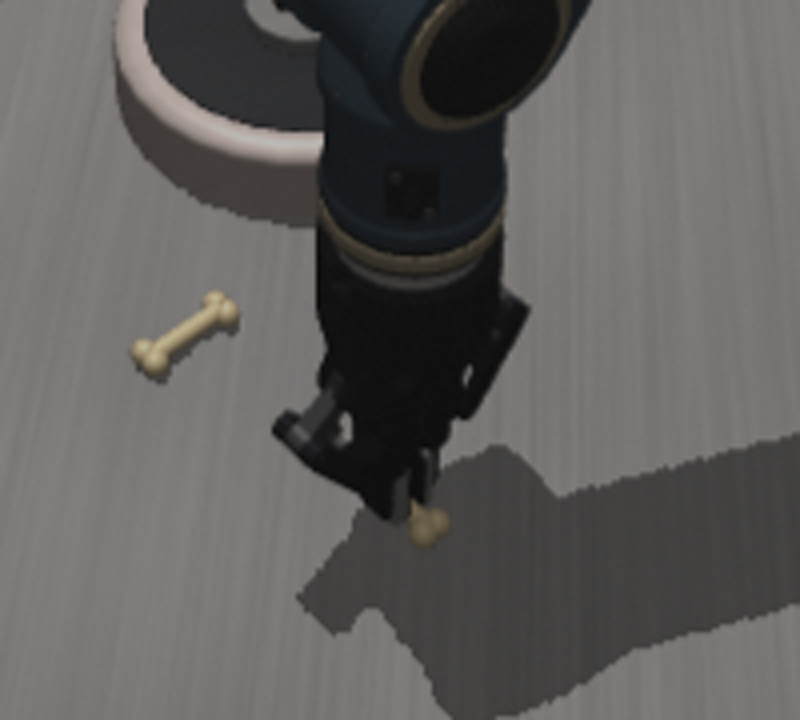

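carry_out --rows '[[[0,0,0],[0,0,0],170],[[0,0,0],[0,0,0],170],[[0,0,0],[0.0,0,0.2],170]]'

```text
time: 2.75
eef_pos: [0.4642, 0.3435, 0.0012]
tcp_rot: [0.0, 0.376, 0.926, -0.0]
force: [0.6, -0.7, -0.8]
grip_width: 0.0286
```

```bash
python3 -c "
from h import *
go(.465,.3428,.002,46)
S=read_camera('side');save(S['color'],'g2.png',(310,380,390,460),8)"
```

```text
t 2.75 pos [0.4642 0.3435 0.0012] yaw 45.79 turn [-0.01  0.01 -0.21] shift cm [-0.11  0.   -0.08] F [ 0.6 -0.7 -0.8] w 0.0286 j7 0.15
```

View pics/g2.png

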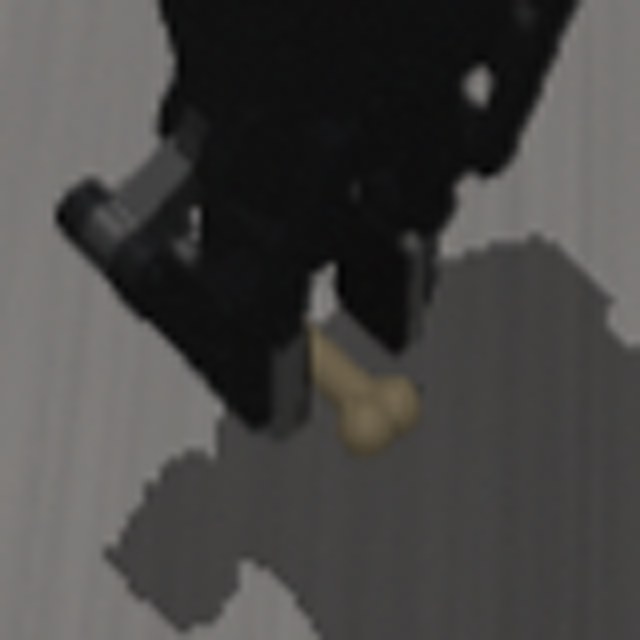

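carry_out --rows '[[[0,0,0],[-0.1,0,0.2],215],[[0,0,0],[0,0,0],215],[[0,0,0],[0,0,0],255],[[0,0,0],[0,0,0],255],[[0,0,0],[0,0,0],255]]'

```text
time: 3.3
eef_pos: [0.4657, 0.3439, 0.0005]
tcp_rot: [0.0, 0.376, 0.927, 0.001]
force: [-1.2, -0.4, 9.5]
grip_width: 0.0071
```

carry_out --rows '[[[0,0,0],[0,0,-1],255],[[0,0,0],[0,0,-3],255],[[0,0,0],[0,0,-4],255],[[0,0,0],[0,0,-3],255],[[0,0,0],[0,0,0],255]]'

```text
time: 3.8
eef_pos: [0.4674, 0.3449, 0.1139]
tcp_rot: [0.002, 0.376, 0.926, 0.004]
force: [1.0, 0.2, -0.2]
grip_width: 0.0071
```

```bash
python3 -c "
from h import *
go(.5645,-.2155,.11,107)
S=read_camera('side');print(proj(S,ctrl.observe()['eef_pos']));save(S['color'],'g3.png',(290,280,440,460),4)"
```

```text
t 3.8 pos [0.4674 0.3449 0.1139] yaw 45.79 turn [  0.43   0.32 -61.21] shift cm [  7.1  -56.43   0.39] F [ 1.   0.2 -0.2] w 0.0071 j7 0.14
(np.float64(350.0570960352494), np.float64(383.86018539545347))
```

View pics/g3.png

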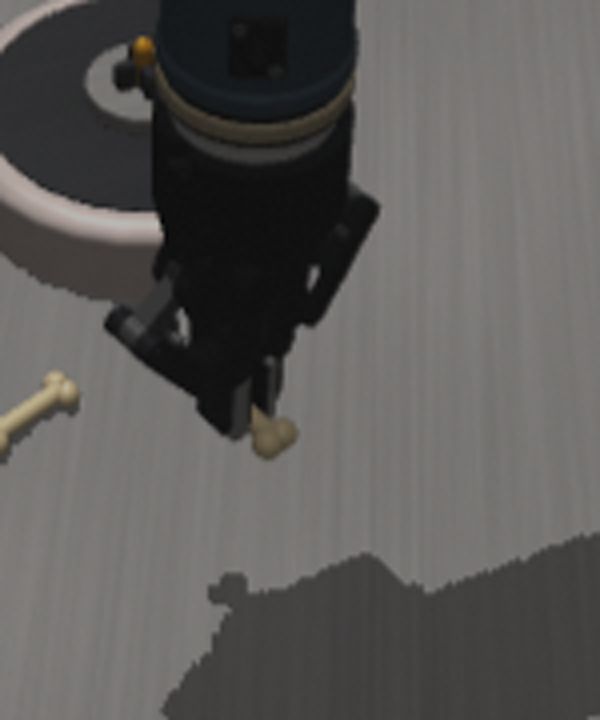

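carry_out --rows '[[[0,0,-7.6],[0,0,-0.5],255],[[0,0,-7.6],[0,0,-0.5],255],[[0,0,-7.6],[0,0,-0.5],255],[[0,0,-7.6],[0,0,-0.5],255],[[0,0,-7.6],[0,0,0],255],[[0,0,-7.6],[0,0,0],255],[[0,0,-7.6],[0,0,0],255],[[0,0,-7.6],[0,0,0],255]]'

```text
time: 4.65
eef_pos: [0.464, 0.3424, 0.1276]
tcp_rot: [-0.001, -0.147, 0.989, -0.001]
force: [0.6, -0.1, 0.3]
grip_width: 0.0071
```

carry_out --rows '[[[0,0,0],[0.5,-2,0],255],[[0,0,0],[0.5,-4.2,0],255],[[0,0,0],[0.5,-4.2,0],255],[[0,0,0],[0.5,-4.2,0],255],[[0,0,0],[0.5,-4.2,0],255],[[0,0,0],[0.5,-4.2,0],255],[[0,0,0],[0.5,-4.2,0],255],[[0,0,0],[0.5,-4.2,0],255]]'

```text
time: 5.45
eef_pos: [0.5152, 0.029, 0.1279]
tcp_rot: [-0.001, -0.144, 0.99, 0.0]
force: [-0.0, 0.8, 0.1]
grip_width: 0.0074
```

carry_out --rows '[[[0,0,0],[0.5,-4.2,0],255],[[0,0,0],[0.5,-4.2,0],255],[[0,0,0],[0.5,-4.2,0],255],[[0,0,0],[0.5,-4.2,0],255],[[0,0,0],[0.5,-4.2,0],255],[[0,0,0],[0.5,-2.2,0],255],[[0,0,0],[0,0,0],255]]'

```text
time: 6.15
eef_pos: [0.5522, -0.2049, 0.1276]
tcp_rot: [-0.002, -0.141, 0.99, -0.001]
force: [-0.5, 0.6, -0.7]
grip_width: 0.0072
```

```bash
python3 -c "
from h import *
go(.5645,-.2155,.034,107)
S=read_camera('side');save(S['color'],'g4.png',(250,100,400,260),5)"
```

```text
t 6.15 pos [ 0.5522 -0.2049  0.1276] yaw 106.19 turn [-0.03 -0.19 -0.81] shift cm [-0.87 -1.37  9.36] F [-0.5  0.6 -0.7] w 0.0072 j7 2.13
```

View pics/g4.png

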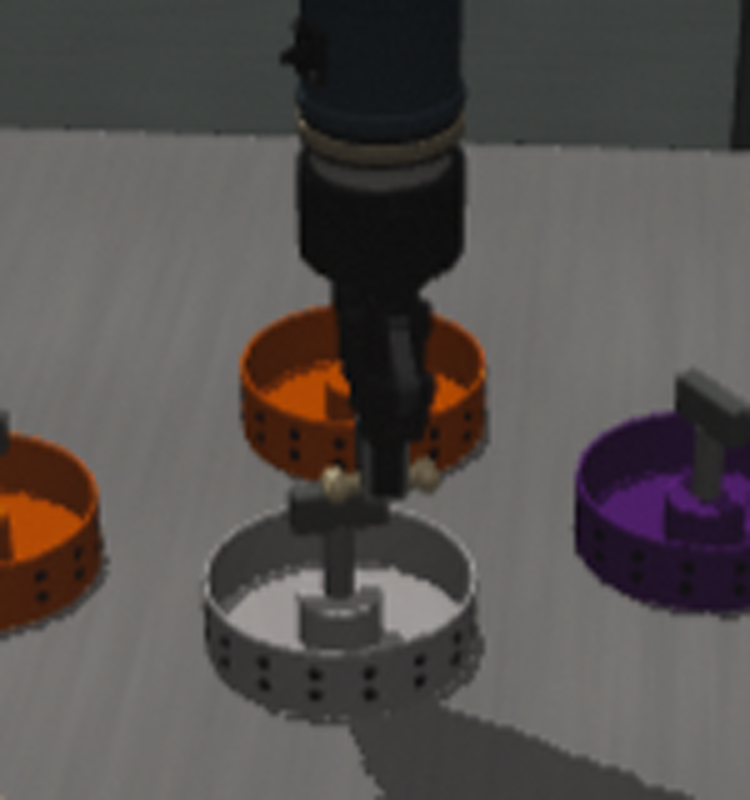

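carry_out --rows '[[[0,0,-0.8],[0,0,0],255],[[0,0,0],[-0.9,-1.35,0],255],[[0,0,0],[0,0,0],255],[[0,0,0],[0,0,3],255],[[0,0,0],[0,0,3],255],[[0,0,0],[0,0,2.5],255],[[0,0,0],[0,0,0],255],[[0,0,0],[0,0,0],255]]'

```text
time: 7.0
eef_pos: [0.5664, -0.2089, 0.0444]
tcp_rot: [-0.0, -0.152, 0.988, 0.0]
force: [0.4, 0.2, 0.6]
grip_width: 0.0071
```

```bash
python3 -c "
from h import *
go(.5645,-.2155,.034,107)
S=read_camera('side');save(S['color'],'g5.png',(250,100,400,260),5)"
```

```text
t 7.0 pos [ 0.5664 -0.2089  0.0444] yaw 107.5 turn [ 0.06 -0.03  0.5 ] shift cm [ 0.37 -0.57  1.04] F [0.4 0.2 0.6] w 0.0071 j7 2.15
```

View pics/g5.png

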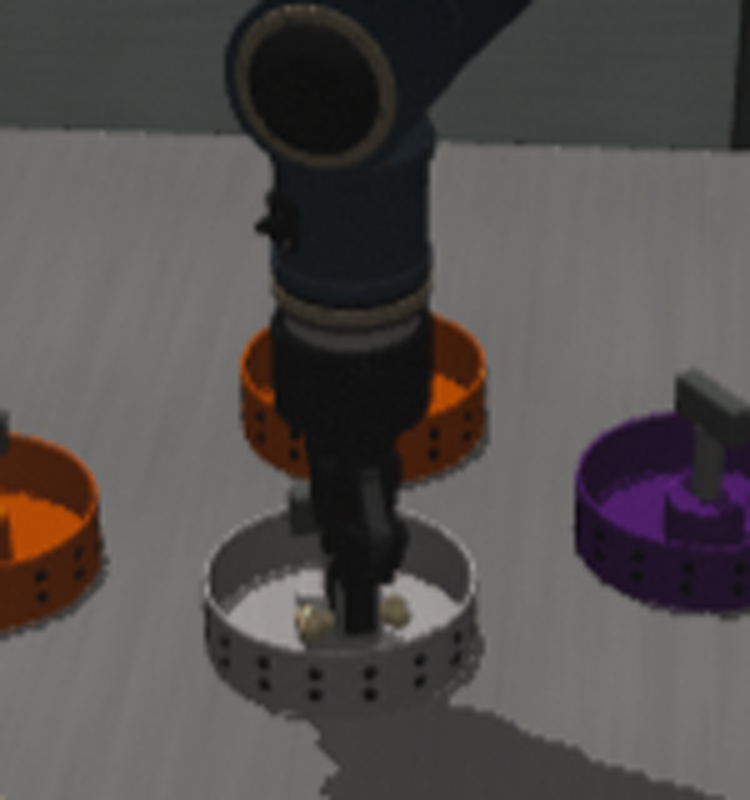

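carry_out --rows '[[[0,0,0],[0.35,-0.55,0],255],[[0,0,0],[0,0,1],255],[[0,0,0],[0,0,0],255]]'

```text
time: 7.35
eef_pos: [0.5648, -0.2159, 0.0346]
tcp_rot: [0.0, -0.151, 0.988, 0.0]
force: [-1.1, 1.8, 0.3]
grip_width: 0.0067
```

carry_out --rows '[[[0,0,0],[0,0,0],205],[[0,0,0],[0,0,0],205],[[0,0,0],[0,0,0],205],[[0,0,0],[0,0,-2],205],[[0,0,0],[0,0,-4],205],[[0,0,0],[0,0,-4],205],[[0,0,0],[0,0,0],205]]'

```text
time: 8.05
eef_pos: [0.5684, -0.2187, 0.1401]
tcp_rot: [0.005, -0.151, 0.989, -0.003]
force: [0.5, 0.2, 1.1]
grip_width: 0.0169
```

```bash
python3 -c "
from h import *
go(.5705,.2612,.08,137)
S=read_camera('side');save(S['color'],'g6.png',(250,100,400,260),5)"
```

```text
t 8.05 pos [ 0.5684 -0.2187  0.1401] yaw 107.33 turn [ -0.54   0.41 -29.66] shift cm [-35.24  32.57   6.01] F [0.5 0.2 1.1] w 0.0169 j7 2.17
```

View pics/g6.png

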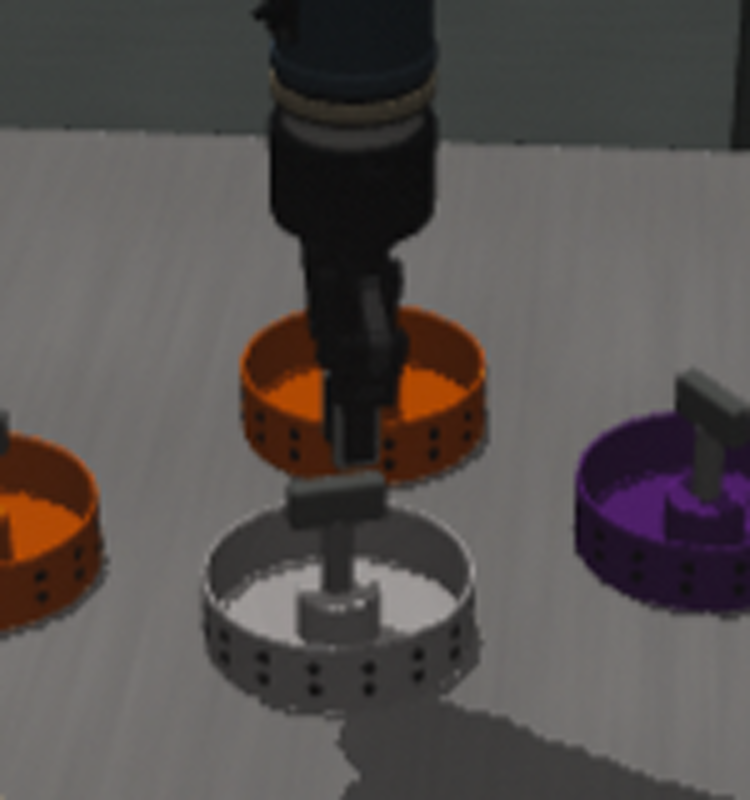

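carry_out --rows '[[[0,0,0],[-1.3,4.15,0],100],[[0,0,0],[-1.3,4.15,0],60],[[0,0,0],[-1.3,4.15,0],60],[[0,0,0],[-1.3,4.15,0],60],[[0,0,0],[-1.3,4.15,0],60],[[0,0,0],[-1.3,4.15,0],60],[[0,0,0],[-1.3,4.15,0],60],[[0,0,0],[-1.3,4.15,0],60]]'

```text
time: 8.9
eef_pos: [0.5638, 0.1323, 0.1328]
tcp_rot: [-0.001, -0.151, 0.989, -0.0]
force: [1.4, -0.2, 0.7]
grip_width: 0.0653
```

carry_out --rows '[[[0,0,0],[-1.3,4.15,0],60],[[0,0,0],[-1.3,4.15,0],60],[[0,0,0],[-1.3,4.15,0],60],[[0,0,-7.5],[0,0,0],60],[[0,0,-7.5],[0,0,0],60],[[0,0,-7.5],[0,0,0],60],[[0,0,-7.5],[0,0,0],60],[[0,0,0],[0,0,0],60]]'

```text
time: 9.7
eef_pos: [0.5642, 0.261, 0.1326]
tcp_rot: [-0.001, -0.402, 0.916, 0.0]
force: [0.2, 0.2, 0.2]
grip_width: 0.0653
```

```bash
python3 -c "
from h import *
go(.5705,.2614,.001,137)
S=read_camera('top');save(S['color'],'g7.png',(360,200,470,310),5)"
```

```text
t 9.7 pos [0.5642 0.261  0.1326] yaw 137.35 turn [ 0.07 -0.14  0.35] shift cm [-0.46 -0.43 13.16] F [0.2 0.2 0.2] w 0.0653 j7 1.78
```

View pics/g7.png

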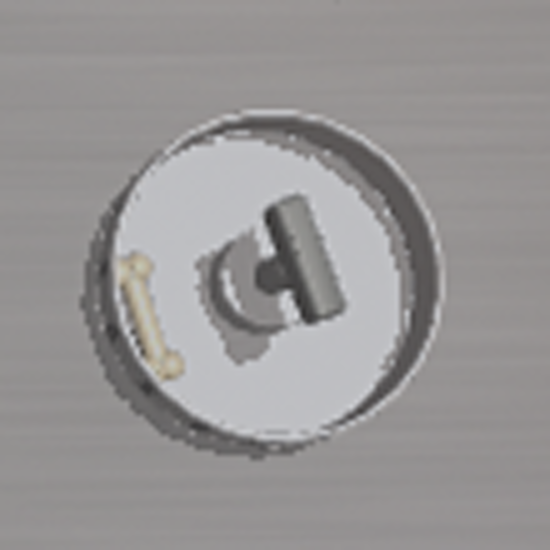

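The first bone lies flat on the basket floor by the wall (crop (150,315)), and the basket hasn't moved. Next is the second bone.

carry_out --rows '[[[0,0,0],[-0.45,-0.45,3],60],[[0,0,0],[0,0,4],60],[[0,0,0],[0,0,3],110],[[0,0,0],[0,0,0],170],[[0,0,0],[0,0,0],170]]'

```text
time: 10.25
eef_pos: [0.571, 0.2621, 0.0341]
tcp_rot: [-0.0, -0.401, 0.916, -0.0]
force: [0.3, 0.4, 0.4]
grip_width: 0.0285
```

```bash
python3 -c "
from h import *
go(.5705,.2614,-.001,137)"
```

```text
t 10.25 pos [0.571  0.2621 0.0341] yaw 137.33 turn [ 0.02 -0.05  0.33] shift cm [ 0.08 -0.01  3.51] F [0.3 0.4 0.4] w 0.0285 j7 1.75
```

carry_out --rows '[[[0,0,0],[0.05,0,2],170],[[0,0,0],[0,0,1.5],170],[[0,0,0],[0,0,0],215],[[0,0,0],[0,0,0],255],[[0,0,0],[0,0,0],255],[[0,0,0],[0,0,0],255],[[0,0,0],[0,0,0],255]]'

```text
time: 10.95
eef_pos: [0.5716, 0.2625, 0.0006]
tcp_rot: [0.001, -0.402, 0.916, 0.0]
force: [0.7, 1.0, 5.8]
grip_width: 0.0072
```

carry_out --rows '[[[0,0,0],[0,0,-1],255],[[0,0,0],[0,0,-3],255],[[0,0,0],[0,0,-4],255],[[0,0,0],[0,0,-4],255],[[0,0,0],[0,0,-2],255],[[0,0,0],[0,0,0],255]]'

```text
time: 11.55
eef_pos: [0.5724, 0.2626, 0.1433]
tcp_rot: [0.003, -0.402, 0.916, 0.0]
force: [0.2, 0.5, -0.4]
grip_width: 0.007
```

```bash
python3 -c "
from h import *
go(.5915,-.3035,.13,107)
S=read_camera('side');print(proj(S,ctrl.observe()['eef_pos']));save(S['color'],'g8.png',(220,200,370,380),4)"
```

```text
t 11.55 pos [0.5724 0.2626 0.1433] yaw 137.39 turn [-0.05  0.38 30.39] shift cm [ 14.72 -54.69   1.33] F [ 0.2  0.5 -0.4] w 0.007 j7 1.78
(np.float64(293.03024160713653), np.float64(331.95158785265346))
```

View pics/g8.png

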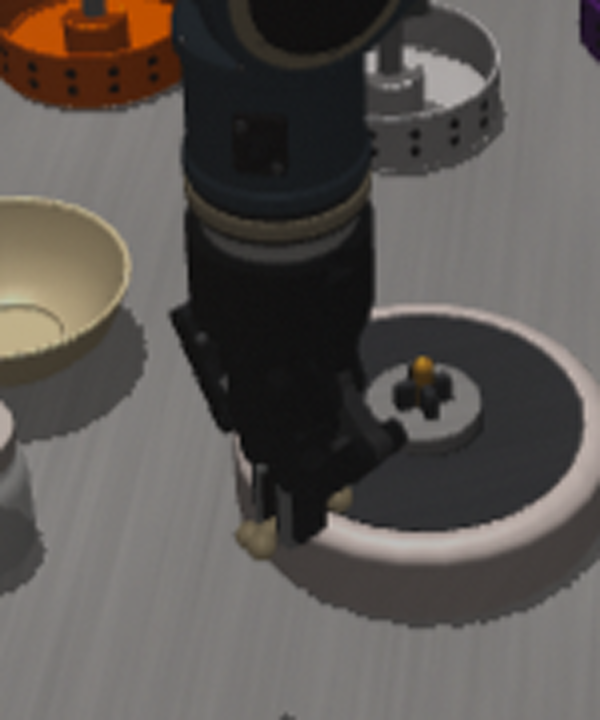

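Second bone is held. I'll turn the tool +30° (4 × 7.6), then shift.

carry_out --rows '[[[0,0,7.6],[0,0,0],255],[[0,0,7.6],[0,0,0],255],[[0,0,7.6],[0,0,0],255],[[0,0,7.6],[0,0,0],255],[[0,0,0],[1.1,-2.5,0],255],[[0,0,0],[1.1,-4.3,0],255],[[0,0,0],[1.1,-4.3,0],255],[[0,0,0],[1.1,-4.3,0],255]]'

```text
time: 12.4
eef_pos: [0.5719, 0.0997, 0.1372]
tcp_rot: [-0.002, -0.148, 0.989, -0.0]
force: [0.6, -1.5, -0.5]
grip_width: 0.0072
```

carry_out --rows '[[[0,0,0],[1.1,-4.3,0],255],[[0,0,0],[1.1,-4.3,0],255],[[0,0,0],[1.1,-4.3,0],255],[[0,0,0],[1.1,-4.3,0],255],[[0,0,0],[1.1,-4.3,0],255],[[0,0,0],[1.1,-4.3,0],255],[[0,0,0],[1.1,-4.3,0],255],[[0,0,0],[1.1,-4.3,0],255]]'

```text
time: 13.2
eef_pos: [0.5884, -0.2544, 0.137]
tcp_rot: [-0.002, -0.148, 0.989, 0.001]
force: [0.7, -0.0, -0.5]
grip_width: 0.0072
```

carry_out --rows '[[[0,0,0],[1.1,-3.3,0],255],[[0,0,0],[0,0,0],255],[[0,0,0],[0,0,0],255]]'

```text
time: 13.5
eef_pos: [0.5875, -0.2883, 0.137]
tcp_rot: [-0.002, -0.147, 0.989, 0.001]
force: [-0.6, 1.1, 0.2]
grip_width: 0.0074
```

```bash
python3 -c "
from h import *
go(.5915,-.3035,.034,107)
S=read_camera('side');print(proj(S,ctrl.observe()['eef_pos']));save(S['color'],'g9.png',(250,100,400,260),5)"
```

```text
t 13.5 pos [ 0.5875 -0.2883  0.137 ] yaw 106.87 turn [ 0.16 -0.19 -0.13] shift cm [ 0.06 -1.57 10.3 ] F [-0.6  1.1  0.2] w 0.0074 j7 2.26
(np.float64(314.2510290585976), np.float64(175.54868935620618))
```

View pics/g9.png

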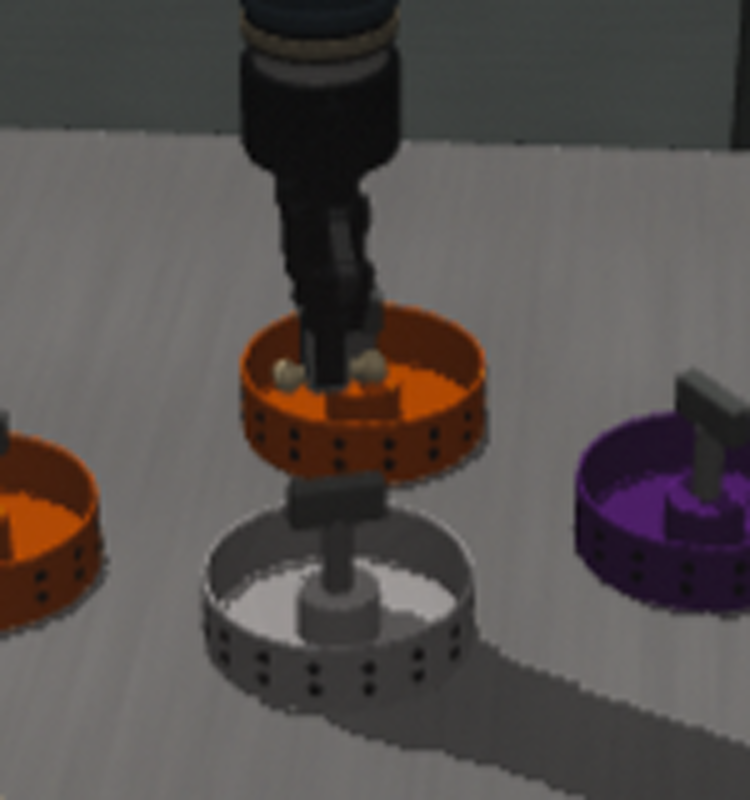

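carry_out --rows '[[[0,0,0],[0,-1.5,0],255],[[0,0,0],[0,0,0],255],[[0,0,0],[0,0,3],255],[[0,0,0],[0,0,3],255],[[0,0,0],[0,0,0],255],[[0,0,0],[0,0,0],255]]'

```text
time: 14.15
eef_pos: [0.5938, -0.3017, 0.0793]
tcp_rot: [-0.0, -0.148, 0.989, 0.0]
force: [0.9, 0.5, 0.0]
grip_width: 0.0072
```

```bash
python3 -c "
from h import *
go(.5915,-.3035,.034,107)"
```

```text
t 14.15 pos [ 0.5938 -0.3017  0.0793] yaw 107.05 turn [ 0.03 -0.03  0.05] shift cm [ 0.28 -0.1   4.53] F [0.9 0.5 0. ] w 0.0072 j7 2.28
```

carry_out --rows '[[[0,0,0],[0.2,-0.1,0],255],[[0,0,0],[0,0,2.5],255],[[0,0,0],[0,0,2],255],[[0,0,0],[0,0,0],255],[[0,0,0],[0,0,0],205],[[0,0,0],[0,0,0],205],[[0,0,0],[0,0,0],205]]'

```text
time: 14.85
eef_pos: [0.5932, -0.3046, 0.0364]
tcp_rot: [0.001, -0.148, 0.989, -0.001]
force: [-0.1, -2.8, 6.9]
grip_width: 0.0165
```

carry_out --rows '[[[0,0,0],[0,0,-2],205],[[0,0,0],[0,0,-4],205],[[0,0,0],[0,0,-4],205],[[0,0,0],[0,2,-1],205],[[0,0,0],[0,4,0],130],[[0,0,0],[0,4,0],100],[[0,0,0],[0,4,0],100],[[0,0,0],[0,0,0],100]]'

```text
time: 15.65
eef_pos: [0.5498, -0.1621, 0.1445]
tcp_rot: [-0.0, -0.153, 0.988, 0.002]
force: [1.0, 0.5, -0.5]
grip_width: 0.0519
```

```bash
python3 -c "
from h import *
go(.578,-.259,.12,107)
S=read_camera('top');save(S['color'],'g10.png',(360,190,490,310),5)"
```

```text
t 15.65 pos [ 0.5498 -0.1621  0.1445] yaw 107.55 turn [ 0.27 -0.01  0.55] shift cm [  0.14 -10.09   2.45] F [ 1.   0.5 -0.5] w 0.0519 j7 2.08
```

View pics/g10.png

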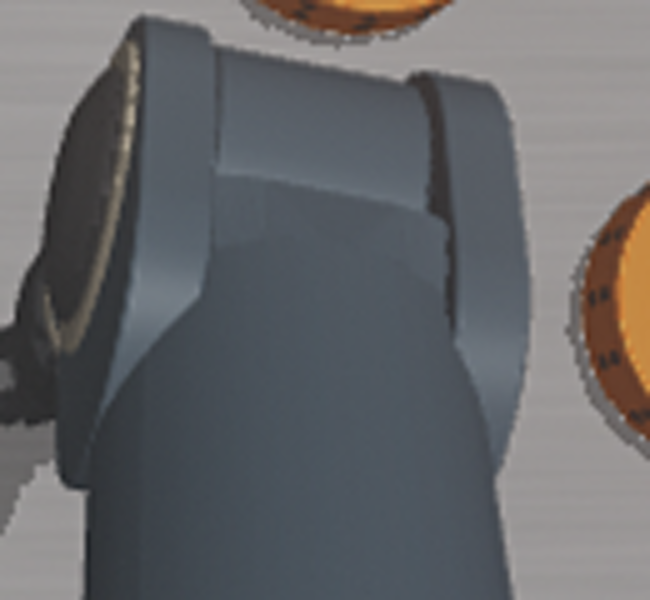

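carry_out --rows '[[[0,0,0],[0,4.5,0],100],[[0,0,0],[0,4.5,0],100],[[0,0,0],[0,4.5,0],100],[[0,0,0],[0,4.5,0],100]]'

```text
time: 16.1
eef_pos: [0.4983, 0.0029, 0.1446]
tcp_rot: [0.0, -0.147, 0.989, -0.0]
force: [1.3, 0.2, 0.7]
grip_width: 0.0516
```

```bash
python3 -c "
from h import *
go(.578,-.259,.12,107)
S=read_camera('top');save(S['color'],'g11.png',(370,210,460,300),6)
S=read_camera('side');save(S['color'],'g11s.png',(280,180,360,250),6)"
```

```text
t 16.1 pos [0.4983 0.0029 0.1446] yaw 106.9 turn [-0.02  0.04 -0.1 ] shift cm [  0.04 -27.37   2.46] F [1.3 0.2 0.7] w 0.0516 j7 1.74
```

View pics/g11.png

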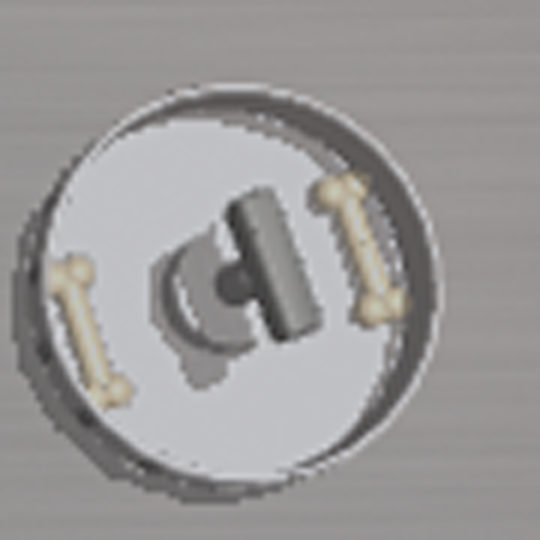

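View pics/g11s.png

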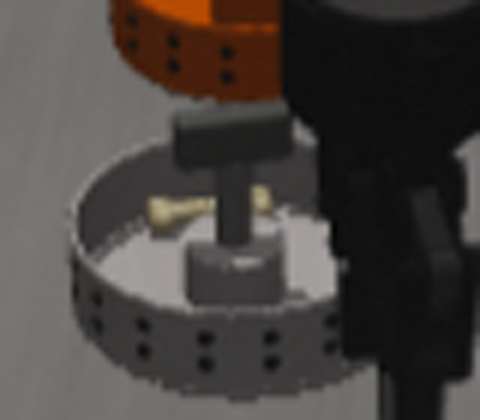

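Run:
```python
from h import *
np.set_printoptions(precision=4,suppress=True)
T=read_camera("top");B=(370,210)
def w(p,z): return onplane(T,B[0]+(p[0]+.5)/6-.5,B[1]+(p[1]+.5)/6-.5,z)
C=[w(p,.094) for p in [(228,203),(272,187),(320,325),(280,341)]]
print(np.mean(C,0))
for i,j in((1,2),(0,3)):
    d=C[i]-C[j]; print(np.linalg.norm(d),np.degrees(np.arctan2(d[1],d[0]))%180)
rim=[w(p,.04) for p in [(43,280),(442,280),(235,84),(243,483)]]; print(np.mean(rim,0))
# mask the bar darkness for moments
im=T["color"][235:272,400:428].astype(int).sum(2)/3
m=(im<125).astype(np.uint8); n,l,s,c=cv2.connectedComponentsWithStats(m); print(s,c)
print(proj(T,[.5735,-.2545,.094]))
c=np.mean(C,0); go(c[0],c[1],.12,np.degrees(np.arctan2(*(C[1]-C[2])[1::-1]))+90)
```

```text
[ 0.5746 -0.2523  0.094 ]
0.04758031916878911 16.603076806987712
0.04791292616572106 18.24228897514195
[ 0.5756 -0.2537  0.04  ]
[[  0   0  28  37 855]
 [ 26   0   2   2   3]
 [ 12   7   1   1   1]
 [ 22   6   3   4   5]
 [  5   8  18  24 129]
 [ 16  10   1   1   1]
 [ 26  10   2   6   6]
 [  0  16   1   2   2]
 [ 19  18   1   1   1]
 [ 20  21   1   1   1]
 [  0  27  12   7  31]
 [ 22  26   1   1   1]] [[13.9626 17.2655]
 [26.6667  0.3333]
 [12.      7.    ]
 [22.6     7.8   ]
 [11.4341 20.814 ]
 [16.     10.    ]
 [26.5    12.5   ]
 [ 0.     16.5   ]
 [19.     18.    ]
 [20.     21.    ]
 [ 4.2581 31.3226]
 [22.     26.    ]]
(np.float64(416.54477112691234), np.float64(254.07096529292167))
t 16.25 pos [0.4982 0.0047 0.1446] yaw 107.31 turn [0.04 0.03 0.71] shift cm [  0.03 -26.82   2.46] F [ 0.4 -1.9 -0.1] w 0.0517 j7 1.75
```

carry_out --rows '[[[0,0,0],[0,-4.4,0],100],[[0,0,0],[0,-4.5,0],100],[[0,0,0],[0,-4.5,0],100],[[0,0,0],[0,-4.5,0],100],[[0,0,0],[0,-4.5,0],100],[[0,0,0],[0,-4.5,0],100],[[0,0,0],[0,0,2],100],[[0,0,0],[0,0,0],100]]'

```text
time: 17.05
eef_pos: [0.5746, -0.2586, 0.1217]
tcp_rot: [-0.003, -0.145, 0.989, 0.001]
force: [0.1, 1.4, -0.2]
grip_width: 0.0521
```

```bash
python3 -c "
from h import *
go(.575,-.2527,.063,107.3)
S=read_camera('side');save(S['color'],'g12.png',(250,100,400,260),5)"
```

```text
t 17.05 pos [ 0.5746 -0.2586  0.1217] yaw 106.67 turn [ 0.11 -0.27 -0.63] shift cm [-0.21  0.55  5.87] F [ 0.1  1.4 -0.2] w 0.0521 j7 2.22
```

View pics/g12.png

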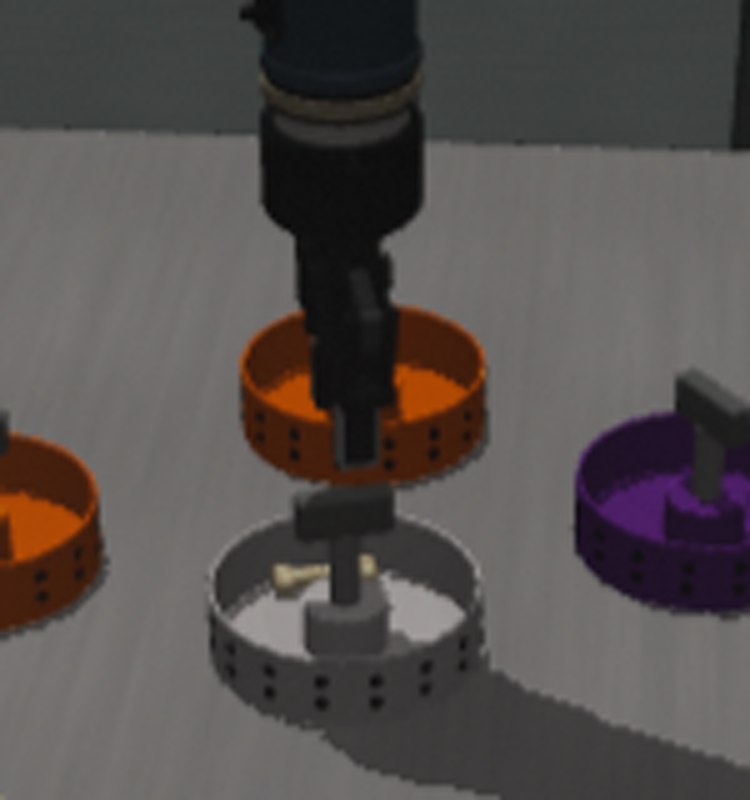

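carry_out --rows '[[[0,0,-0.4],[0,0,0],100],[[0,0,0],[-0.1,0.4,0],100],[[0,0,0],[0,0,2.8],100],[[0,0,0],[0,0,0],100],[[0,0,0],[0,0,0],100]]'

```text
time: 17.6
eef_pos: [0.5769, -0.25, 0.0967]
tcp_rot: [-0.0, -0.152, 0.988, 0.0]
force: [0.9, 0.4, -0.5]
grip_width: 0.0515
```

```bash
python3 -c "
from h import *
go(.575,-.2527,.063,107.3)"
```

```text
t 17.6 pos [ 0.5769 -0.25    0.0967] yaw 107.48 turn [ 0.03 -0.01  0.18] shift cm [ 0.26 -0.21  3.37] F [ 0.9  0.4 -0.5] w 0.0515 j7 2.22
```

carry_out --rows '[[[0,0,0],[0.15,-0.2,0],100],[[0,0,0],[0,0,2],100],[[0,0,0],[0,0,1.3],100],[[0,0,0],[0,0,0],180],[[0,0,0],[0,0,0],215],[[0,0,0],[0,0,0],255],[[0,0,0],[0,0,0],255],[[0,0,0],[0,0,0],255]]'

```text
time: 18.4
eef_pos: [0.5766, -0.2535, 0.0641]
tcp_rot: [0.001, -0.151, 0.989, -0.0]
force: [-0.0, -0.0, 2.7]
grip_width: 0.0132
```

```bash
python3 -c "
from h import *
go(.575,-.2527,.063,107.3)
S=read_camera('side');save(S['color'],'g13.png',(250,100,400,260),5)"
```

```text
t 18.4 pos [ 0.5766 -0.2535  0.0641] yaw 107.39 turn [-0.05  0.07  0.09] shift cm [0.13 0.12 0.11] F [-0.  -0.   2.7] w 0.0132 j7 2.22
```

View pics/g13.png

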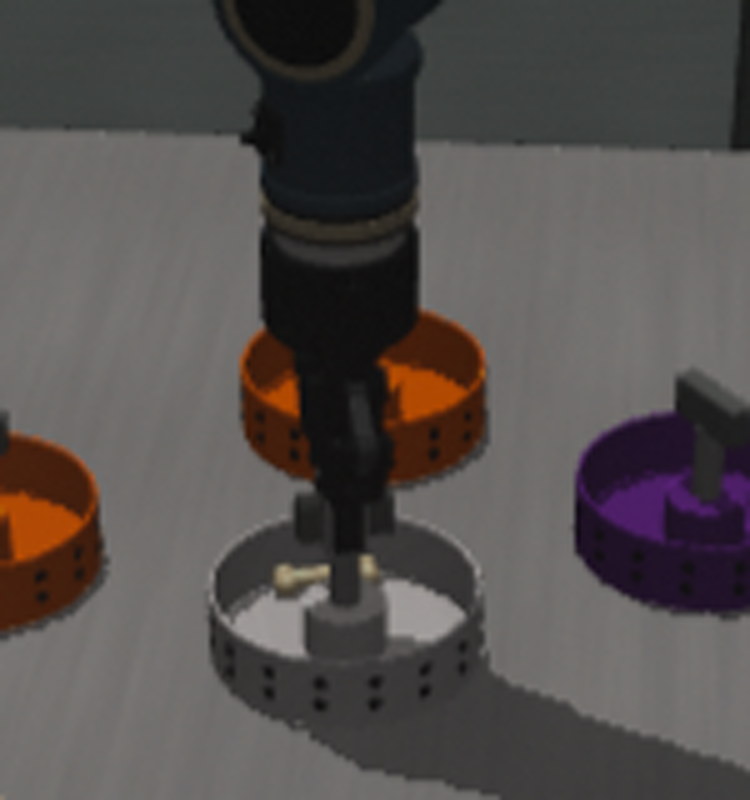

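carry_out --rows '[[[0,0,0],[0,0,-0.5],255],[[0,0,0],[0,0,-1.5],255],[[0,0,0],[0,0,-2.5],255],[[0,0,0],[0,0,-2.5],255],[[0,0,0],[0,0,-2.5],255],[[0,0,0],[0,0,-1.5],255],[[0,0,0],[0,0,-1],255],[[0,0,0],[0,0,0],255]]'

```text
time: 19.25
eef_pos: [0.5766, -0.2534, 0.1846]
tcp_rot: [0.001, -0.151, 0.988, -0.001]
force: [0.3, -0.2, -2.9]
grip_width: 0.013
```

```bash
python3 -c "
from h import *
go(.5297,.0788,.18,111.5)
S=read_camera('side');save(S['color'],'g14.png',(250,60,400,220),5)"
```

```text
t 19.25 pos [ 0.5766 -0.2534  0.1846] yaw 107.41 turn [-0.08  0.1  -4.09] shift cm [-7.81 32.62  0.46] F [ 0.3 -0.2 -2.9] w 0.013 j7 2.22
```

View pics/g14.png

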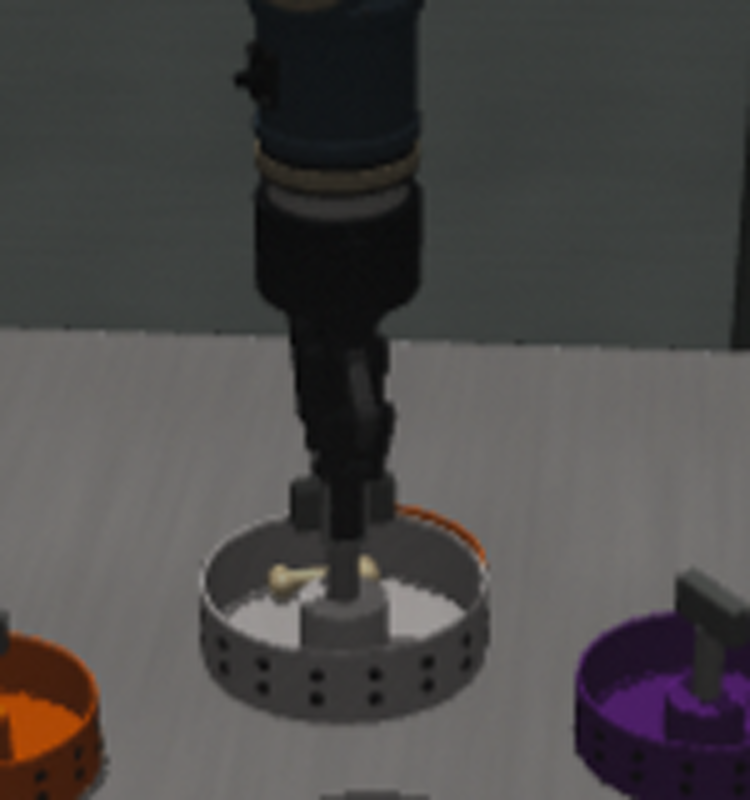

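carry_out --rows '[[[0,0,-2],[0,0,0],255],[[0,0,-2],[0,0,0],255],[[0,0,0],[-0.4,1.6,0],255],[[0,0,0],[-0.8,3.2,0],255],[[0,0,0],[-0.8,3.2,0],255],[[0,0,0],[-0.8,3.2,0],255],[[0,0,0],[-0.8,3.2,0],255],[[0,0,0],[-0.8,3.2,0],255]]'

```text
time: 20.1
eef_pos: [0.5513, -0.0704, 0.1823]
tcp_rot: [-0.001, -0.186, 0.983, 0.001]
force: [1.0, 0.0, -3.1]
grip_width: 0.0131
```

carry_out --rows '[[[0,0,0],[-0.8,3.2,0],255],[[0,0,0],[-0.8,3.2,0],255],[[0,0,0],[-0.8,3.2,0],255],[[0,0,0],[-0.6,3.2,0],255],[[0,0,0],[-0.3,1.6,0],255],[[0,0,0],[0,0.4,0],255],[[0,0,0],[0,0,0],255],[[0,0,0],[0,0,0],255]]'

```text
time: 20.9
eef_pos: [0.5293, 0.0753, 0.1829]
tcp_rot: [-0.0, -0.185, 0.983, -0.0]
force: [0.1, -0.1, -3.2]
grip_width: 0.0127
```

```bash
python3 -c "
from h import *
go(.5297,.0788,.15,111.5)
S=read_camera('side');save(S['color'],'g15.png',(250,180,410,340),5)
S=read_camera('top');save(S['color'],'g15t.png',(180,200,330,350),5)
go(.5297,.0788,.15,111.5)"
```

```text
t 20.9 pos [0.5293 0.0753 0.1829] yaw 111.3 turn [-0.03 -0.05 -0.2 ] shift cm [-0.17  0.31  3.29] F [ 0.1 -0.1 -3.2] w 0.0127 j7 1.67
t 21.0 pos [0.5296 0.0751 0.1831] yaw 111.26 turn [-0.02 -0.03 -0.24] shift cm [-0.15  0.34  3.31] F [ 0.  -0.4 -3.2] w 0.0135 j7 1.67
```

View pics/g15.png

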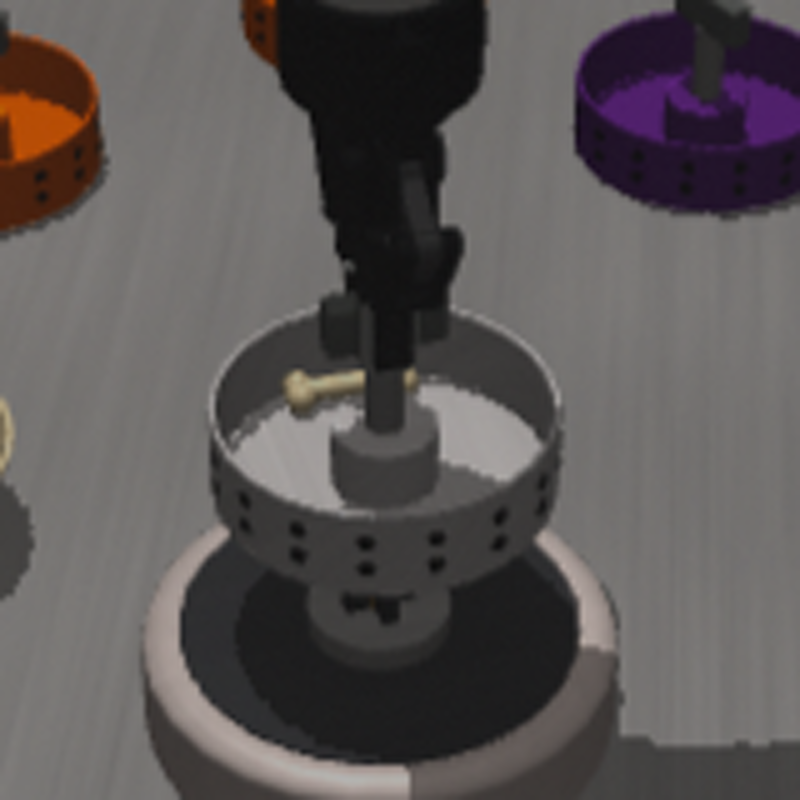

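View pics/g15t.png

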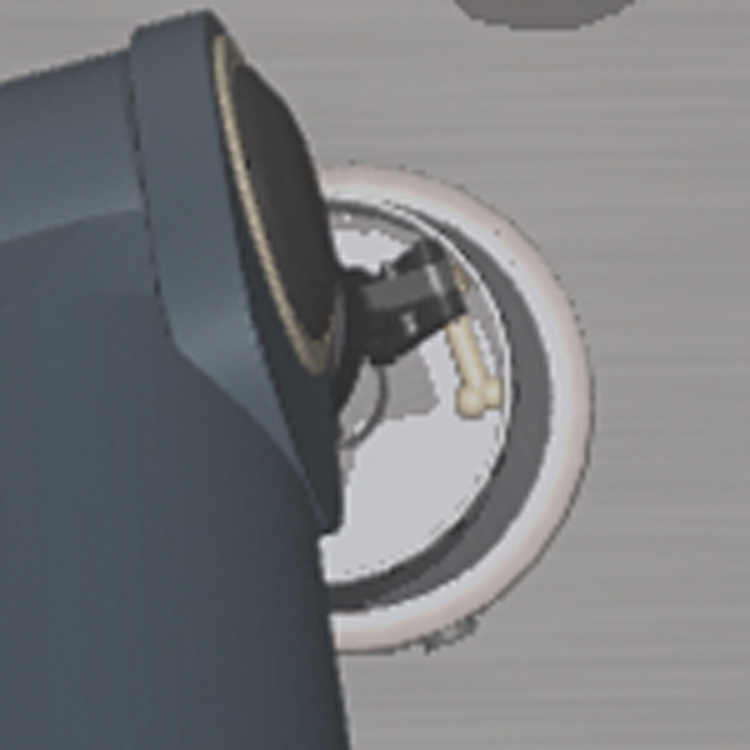

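Run:
```python
from h import *
np.set_printoptions(precision=4,suppress=True)
S=read_camera("side"); s=ctrl.observe(); print(s["eef_pos"])
zr=s["eef_pos"][2]-.0641+.04
im=S["color"]; save(im,'g16.png',(285,235,365,305),10)
g=im[235:305,285:365].astype(int).sum(2)/3
```

```text
[0.5296 0.0752 0.1832]
```

View pics/g16.png

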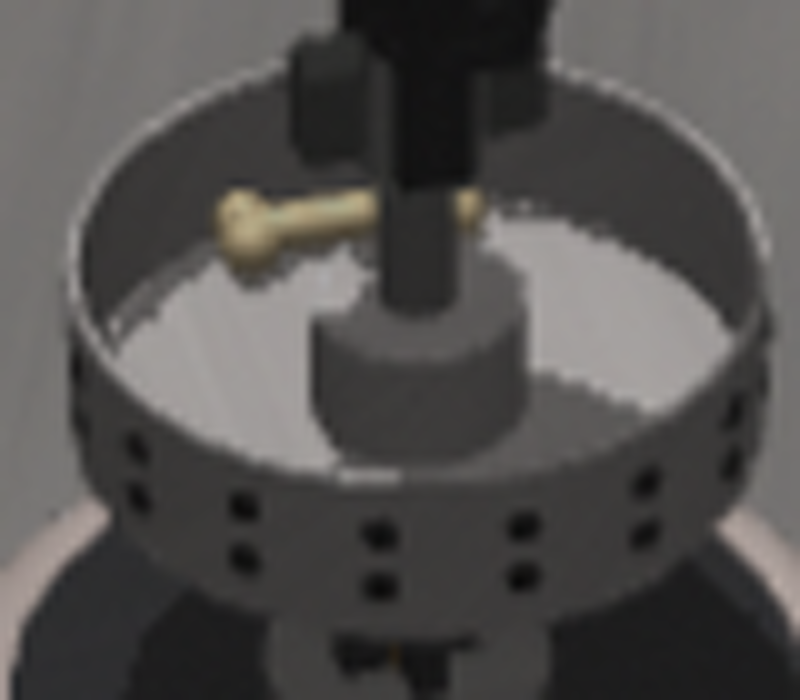

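Run:
```python
from h import *
from scipy.optimize import least_squares
np.set_printoptions(precision=4,suppress=True)
S=read_camera("side"); s=ctrl.observe(); print(s["eef_pos"])
P=[(67,270),(770,275),(150,130),(270,67),(570,65),(680,125),(100,360),(250,455),(400,487),(600,460),(720,380)]
for zr in (.155,.159,.163):
    W=np.array([onplane(S,285+(a+.5)/10-.5,235+(b+.5)/10-.5,zr)[:2] for a,b in P])
    r=least_squares(lambda v:np.hypot(*(W-v[:2]).T)-v[2],[.53,.075,.07]); print(zr,r.x,(r.fun*1000).round(1))
# bar ends in side view, z .201: tops
for z in(.189,.201,.213):
  print(z,onplane(S,285+28.9-.5,235+10-.5,z),onplane(S,285+55-.5,235+8-.5,z))
go(.5297,.0788,.15,111.5)
```

```text
[0.5296 0.0754 0.1832]
0.155 [0.5279 0.0722 0.07  ] [ 0.1 -0.4 -0.9  0.6  1.4 -1.2  0.2 -0.9  0.4  1.1 -0.4]
0.159 [0.5275 0.0772 0.0696] [ 0.1 -0.4 -0.9  0.6  1.4 -1.2  0.2 -0.9  0.4  1.1 -0.4]
0.163 [0.5271 0.0823 0.0692] [ 0.1 -0.4 -0.9  0.6  1.3 -1.2  0.2 -0.9  0.4  1.1 -0.4]
0.189 [0.5541 0.0676 0.189 ] [0.5035 0.0567 0.189 ]
0.201 [0.5524 0.0835 0.201 ] [0.5026 0.0728 0.201 ]
0.213 [0.5506 0.0995 0.213 ] [0.5017 0.089  0.213 ]
t 21.1 pos [0.5296 0.0754 0.1832] yaw 111.28 turn [-0.01 -0.01 -0.22] shift cm [-0.13  0.31  3.32] F [ 0.4  0.3 -2.4] w 0.013 j7 1.67
```

carry_out --rows '[[[0,0,0],[-0.35,0.3,0],255],[[0,0,0],[0,0,0],255],[[0,0,0],[0,0,1.5],255],[[0,0,0],[0,0,1.0],255],[[0,0,0],[0,0,0],255],[[0,0,0],[0,0,0],255]]'

```text
time: 21.7
eef_pos: [0.5316, 0.0807, 0.1582]
tcp_rot: [-0.0, -0.186, 0.983, 0.0]
force: [0.3, -0.1, -2.8]
grip_width: 0.0127
```

```bash
python3 -c "
from h import *
S=read_camera('side');save(S['color'],'g17.png',(280,240,370,340),7)
go(.5316,.0795,.15,111.5)"
```

```text
t 21.75 pos [0.5319 0.0808 0.1585] yaw 111.41 turn [ 0.    0.03 -0.09] shift cm [ 0.08 -0.11  0.85] F [-0.1 -0.5 -1.8] w 0.0131 j7 1.66
```

View pics/g17.png

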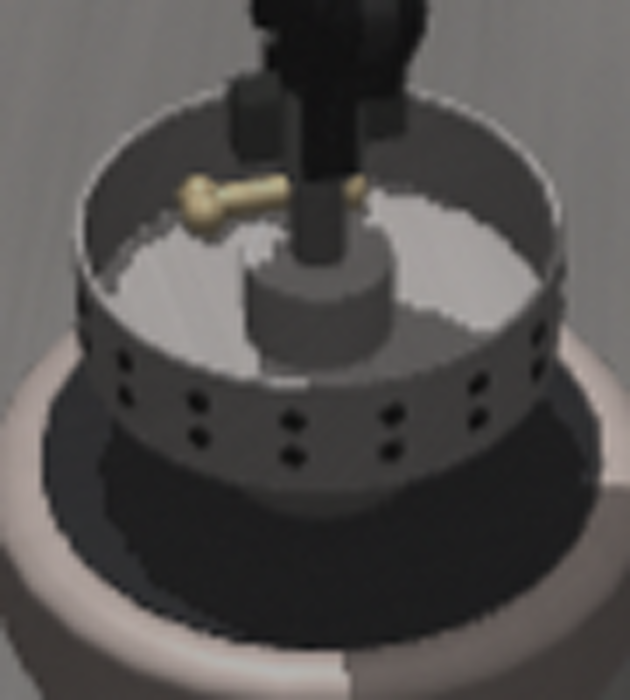

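Run:
```python
from h import *
from scipy.optimize import least_squares
S=read_camera("side"); s=ctrl.observe(); print(s["eef_pos"])
P=[(76,230),(562,235),(130,135),(205,97),(425,93),(500,135),(95,290),(200,365),(300,387),(440,367),(530,305)]
zr=s["eef_pos"][2]-.0641+.04
W=np.array([onplane(S,280+(a+.5)/7-.5,240+(b+.5)/7-.5,zr)[:2] for a,b in P])
r=least_squares(lambda v:np.hypot(*(W-v[:2]).T)-v[2],[.53,.075,.07]); print(zr,r.x,(r.fun*1000).round(1))
```

```text
[0.53205647 0.08079687 0.15876969]
0.13466969474785492 [0.5298904  0.08383047 0.06877746] [ 0.2  0.6  0.3 -0.2  0.7 -1.1 -0.2 -0.6  0.4  0.5 -0.4]
```

carry_out --rows '[[[0,0,0],[0.1,-0.2,0],255],[[0,0,0],[0,0,0.5],255],[[0,0,0],[0,0,0.5],255],[[0,0,0],[0,0,0],255],[[0,0,0],[0,0,0],255]]'

```text
time: 22.3
eef_pos: [0.5313, 0.0785, 0.148]
tcp_rot: [-0.0, -0.186, 0.983, 0.0]
force: [0.0, -1.0, -3.2]
grip_width: 0.0129
```

carry_out --rows '[[[0,0,0],[0,0,0.3],255],[[0,0,0],[0,0,0.3],255],[[0,0,0],[0,0,0],255],[[0,0,0],[0,0,0],255]]'

```text
time: 22.7
eef_pos: [0.5314, 0.0784, 0.1422]
tcp_rot: [-0.0, -0.186, 0.983, 0.0]
force: [-0.0, 0.2, -3.1]
grip_width: 0.013
```

carry_out --rows '[[[0,0,0],[0,0,0.3],255],[[0,0,0],[0,0,0.3],255],[[0,0,0],[0,0,0.2],255],[[0,0,0],[0,0,0],255],[[0,0,0],[0,0,0],255]]'

```text
time: 23.2
eef_pos: [0.5314, 0.0785, 0.1342]
tcp_rot: [-0.0, -0.186, 0.983, 0.0]
force: [0.9, 0.5, -3.0]
grip_width: 0.013
```

carry_out --rows '[[[0,0,0],[0,0,0.3],255],[[0,0,0],[0,0,0.3],255],[[0,0,0],[0,0,0.3],255],[[0,0,0],[0,0,0],255],[[0,0,0],[0,0,0],255]]'

```text
time: 23.7
eef_pos: [0.5316, 0.0785, 0.1258]
tcp_rot: [0.0, -0.186, 0.983, 0.0]
force: [-0.8, -0.2, 2.9]
grip_width: 0.013
```

carry_out --rows '[[[0,0,0],[0,0,0.3],255],[[0,0,0],[0,0,0.3],255],[[0,0,0],[0,0,0.2],255],[[0,0,0],[0,0,0],255],[[0,0,0],[0,0,0],255]]'

```text
time: 24.2
eef_pos: [0.5319, 0.0785, 0.121]
tcp_rot: [0.001, -0.186, 0.983, -0.0]
force: [-10.2, -2.2, 28.4]
grip_width: 0.0131
```

carry_out --rows '[[[0,0,0],[0.1,0,0],255],[[0,0,0],[0,0,0],255],[[0,0,0],[0,0,0],255]]'

```text
time: 24.5
eef_pos: [0.5317, 0.0785, 0.121]
tcp_rot: [0.002, -0.186, 0.983, -0.0]
force: [-7.8, -1.4, 25.6]
grip_width: 0.0132
```

```bash
python3 -c "
from h import *
S=read_camera('side');save(S['color'],'g18.png',(280,240,370,340),7)
T=read_camera('top');save(T['color'],'g18t.png',(180,200,330,350),5)
go(.5316,.0795,.121,111.5);print(ctrl.observe()['wrist_torque'])"
```

```text
t 24.6 pos [0.5317 0.0785 0.121 ] yaw 111.4 turn [-0.04  0.17 -0.1 ] shift cm [-0.03  0.09  0.  ] F [-7.9 -0.8 26.4] w 0.0128 j7 1.65
[-0.35372146  1.87706375 -0.02995412]
```

View pics/g18.png

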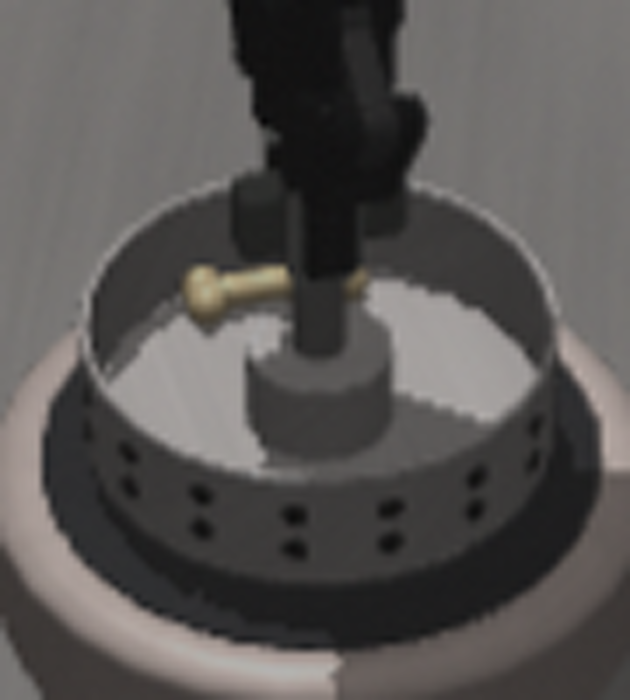

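View pics/g18t.png

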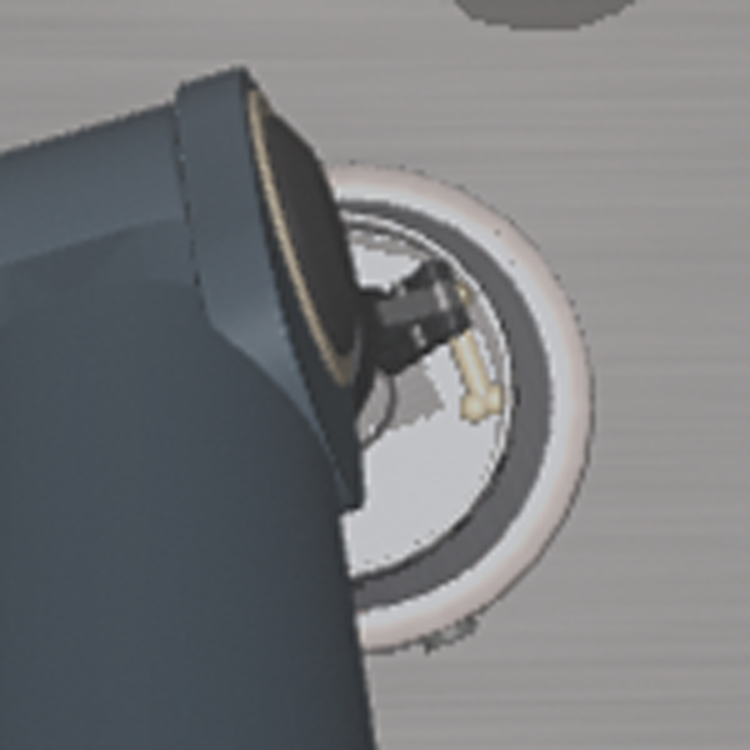

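carry_out --rows '[[[0,0,0],[0.15,0,0],255],[[0,0,0],[0,0,0],255],[[0,0,0],[0,0,0],255],[[0,0,0],[0,0,0],255]]'

```text
time: 25.0
eef_pos: [0.5316, 0.0785, 0.121]
tcp_rot: [0.003, -0.186, 0.983, 0.0]
force: [-4.2, 0.2, 23.8]
grip_width: 0.0132
```

Run:
```python
from h import *
from scipy.optimize import least_squares
S=read_camera("side"); s=ctrl.observe(); print(s["eef_pos"],s["force"],s["grip_width"],np.abs(s["qvel"]).max(), s["time"])
save(S["color"],'g19.png',(280,240,370,340),7)
P=[(80,330),(558,325),(130,232),(210,190),(425,185),(495,225),(97,380),(200,452),(300,478),(430,465),(525,400)]
W=np.array([onplane(S,280+(a+.5)/7-.5,240+(b+.5)/7-.5,.097)[:2] for a,b in P])
r=least_squares(lambda v:np.hypot(*(W-v[:2]).T)-v[2],[.53,.075,.07]); print(r.x,(r.fun*1000).round(1))
```

```text
[0.53159918 0.07848006 0.12100637] [-4.64772288 -0.49666448 22.64821547] 0.01320424561183908 0.0015176457273322875 25.05
[0.52976675 0.08023376 0.06860136] [ 1.1  0.6  0.2 -0.9  0.7 -1.1  0.7 -2.  -0.3  1.2 -0.3]
```

View pics/g19.png

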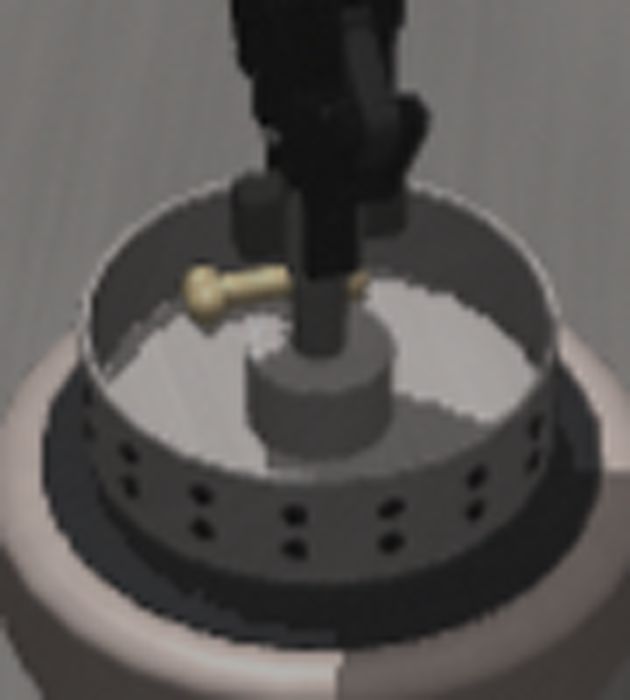

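The basket centre measures (.5298,.0802) against the drive at (.5297,.0788). It is level and at rest, its height matches home, and it pushes down at about 23 N. Handing in.

```bash
python3 -c "
from h import *
print(ctrl.sign_off())"
```

```text
the job is handed in; nothing more can be done
None
```

I dropped both bones into the silver basket on the table. I then lifted it by the handle, turned it about 4°, set it over the drive and pressed it home. I handed in at 25.05 s while still holding it down.

**Last checks:**
- **Height:** the tool stopped at z = 0.121 m, where the basket's underside should lie on the shoulder. Upward force at the tool rose from about −3 N to +23 N, which fits the pin being pressed and the basket sitting on the shoulder.
- **Centring:** the rim fit puts the basket centre about 1.5 mm from the drive. The side camera alone read its depth about 3 mm off earlier, so I partly discounted it.
- **Grip and rest:** the fingers were closed on the bar at 13.2 mm, the arm was still, and about 4.6 N of sideways force was left.
- **Bones:** one bone is visible on the basket floor. The other was seen there before the lift but is hidden behind the near wall and the arm in the last pictures, so I did not see it again.

**Slips on the way:**
- The first grip on the first bone sat too high, so I regrasped it lower before lifting.
- A finger brushed the basket when the second bone was released and moved it about 7 mm. I measured it again before taking the handle.
- I kept the arm away from the vertebra, skull cap and jar, but did not measure their positions again at the end.

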